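# Level the tin-toy base plate

## Task

Before a clockwork toy can be tried on it, the round steel base plate has to be level: turn its two bar-headed foot screws, one after the other, until the bubble in each of the two vials on the plate sits between its two black lines. Then let go.

Things in the scene. Friction and masses are not known exactly. Their poses are not given: they have to be found in the camera images.
- left_bar (a point): Centre of the left foot screw's head, as seen from the robot: an upright flat steel bar 44 mm long (its x axis), 12 mm thick (y; pinch across this) and 32 mm high, spanning 74 to 106 mm above the table. It turns about its own vertical axis without rising, with light friction (0.12 N m), and stays where left. Clockwise from above lifts the plate here. At the start this side is 0.5 to 1.5 rad off.
- right_bar (a point): Centre of the right foot screw's head: same sizes, axes and behaviour as the left. The screws stand 170 mm apart at the rim of the round steel plate (230 mm wide, top about 54 mm above the table, vial tops 64 mm). The third foot, a low domed 24 mm stud without a bar on the far side from the robot, does not turn. It too starts 0.5 to 1.5 rad off.
- left_bubble (a joint): Place of the bubble in the left vial, in m: 0 midway between the two black lines (level), positive towards the left screw, negative towards the domed stud. The vial (84 x 26 mm, yellow-green face) lies on the plate midway between domed stud and left screw; bubble pale, 22 mm long. Turning the left screw 1 rad clockwise moves it +0.018, anticlockwise -0.018; the right screw does not move it.
- right_bubble (a joint): The same for the right vial, midway between domed stud and right screw: 0 level, positive towards the right screw; 1 rad clockwise at the right screw moves it +0.018 m. A bubble lies fully between its lines (34 mm apart) when within 0.006 m of 0.
There are look-alikes about, which are no part of the job. Of the things that look like the part that bears left_bar, the smaller one is meant.

How it is judged:
At the end, for the whole second after the job is handed in: Both bubbles rest between their black lines, each centred within 6 mm, and both screws have been let go (value of joint left_bubble between -0.006 and 0.006 m and value of joint right_bubble between -0.006 and 0.006 m); the robot touches nothing.
It also fails if it takes over 45 s, if anything falls off the work surface, if the arm or the gripper's body presses on something with over 40 N, if the wrist force passes 120 N, or if a joint passes its speed limit or range.

## Robot

A 7-joint arm with a two-finger parallel gripper is mounted at the origin on the work surface. World frame = base frame: x ahead of the robot, y to its left, z up, the work surface at z = 0. Lengths are in m, angles in rad, forces in N, time in s.
With the tool pointing down it reaches from about 0.425 to 0.875 m from the base axis. Payload 4.7 kg.
Tool frame: the origin (TCP) lies midway between the tips of the shut fingers; the grasp point (between the pads) lies 19 mm behind it; z points along the fingers, y is the direction in which the jaws open and shut (so a half turn about z gives the same grasp; the last joint's range is limited). The gripper opens to 87 mm and grips with 3 to 60 N. Pads are 19 mm wide; open, the fingers measure 117 mm over their backs; the gripper's body (75 mm by 190 mm) begins 51 mm behind the grasp point.
Start: joints at [-1.194, 0.321, -0.07, 1.45, 0.023, 1.371, -0.057], TCP at [0.231, 0.608, 0.223] pointing down, gripper open.
Joint ranges: [-2.86, 2.86], [-0.3, 2.09], [-1.38, 1.24], [0.06, 2.45], [-1.56, 4.7], [0.09, 2.05], [-2.69, 2.69]. Speed limits (rad/s): [2.57, 2.57, 3.14, 3.14, 3.14, 3.14, 3.14].

## Interface

Orientations are given as a rotation vector (axis times angle).
In Python, from rig import get_state, read_camera, job_done, find_in, cut_out gives the robot as it stands.
- The arm moves only by the tool jog_arm, never from a script. Its argument "steps" is a list of rows, each a list of 3 entries, a list of its own where there are three numbers: the shift along the tool's x, y, z in cm, then the turn, a rotation vector about the tool's x, y, z in degrees, then the finger opening in cm, from 0 to 8.7. In form: [[[tx, ty, tz], [wx, wy, wz], grip], ...]. A call has 1 to 8 rows; each row is the pose to reach, as a shift and turn from the pose commanded when the call began, along the tool's axes at that moment; what a row does not reach only later rows make up. A row lasts 1/10 s, in which the tool goes at most 50 mm and 8.59 degrees, less where a joint would pass 70% of its speed; a pose out of reach is approached as far as the arm can. A call with a gripper value outside its range is refused whole. The fingers move at their own pace and stop on an object; "newtons" is the grip in N (left out, the last holds). Time passes only in rows, so rows that repeat a pose let the fingers close. It gives the time, the measured TCP pose, the force and the opening at its end, in the units of the state.
- get_state(): the state, without advancing time (a new reading comes with each control period).
- read_camera(name): name is "scene" or "top" or "wrist"; returns a dict with "color" (400x640x3 uint8, blue, green, red), "intrinsics" (3x3 intrinsics, pixels), "rvec" (rotation vector, rad) and "tvec" (3), from world to camera coordinates, as OpenCV has them. Camera axes: x right, y down, z forward; pixel columns grow to the right and rows downward; lengths in m; the calibration is good to about 2 mm. A picture is of the moment at which its call begins. There is no depth.
- job_done(): hands the job in, once; it reports no verdict.
Trained networks look in a picture, given as the dict that the camera call returned (one of the last four; its "shot" number tells which), for a name from the list of things; names that differ only in an ending like _2 or _b are one class to them, and where a whole thing is asked for, a point or a joint stands for the part that bears it (a point fixed in the world has none). Each returns a list of dicts, best first, with "score" (0 to 1); they miss things now and then, are a little off and sometimes report something else, mostly with a low value. They report only what shows in the picture. A call takes as long as a camera call. They do not tell look-alikes from the thing itself.
- find_in(thing, picture): "bbox" ([centre column, centre row, width, height] in pixels, round what is visible of it).
- cut_out(thing, picture): "mask" (400x640 bool, what is visible of it) and "bbox" ([centre column, centre row, width, height] in pixels, round what is visible of it).
The state is a dict: "t": time; "joints": joint angles; "dq": joint speeds; "tau": joint torques, N m; "position": TCP position; "tool_rot": TCP orientation; "ft_force": force on the tool from outside, world axes, zero at the start; "moment": the same for the moment, N m; "opening": finger opening in m.
Only numpy, scipy, OpenCV 4.12 (cv2) and the standard library are available. Lean on these libraries where they do the work, as an engineer would, in place of code of your own. Each camera call takes 0.05 s, during which the arm holds its last target.

## Working session

There is one attempt and no reset: what is moved stays moved. The work goes in short steps, Python scripts to look and compute and a tool call to move; the robot and the scene stay as the last step left them, time stands still between calls to the robot, and variables do not carry over. Pictures are saved under pics/ and viewed, and the job is handed in when it is done.

Besides the shell and the picture viewer there is one more tool, called by a JSON object that holds its "op" and its "data". jog_arm: Moves the arm, as the interface text tells. Its arguments: {"type":"object","properties":{"steps":{"type":"array","items":{"type":"array"}},"newtons":{"type":"number"}},"required":["steps"]}

```bash
mkdir -p pics; ls; python3 - <<'E'
from rig import *
import cv2,numpy as np
s=get_state();print(s)
for n in ["scene","top"]:
    p=read_camera(n);cv2.imwrite(f"pics/{n}0.png",p["color"])
    print(n,p["intrinsics"],p["rvec"],p["tvec"])
    for th in ["left_bar","left_bubble"]:
        for d in find_in(th,p): print(th,d["score"],np.round(d["bbox"]))
E
```

```text
pics
{'t': 0.0, 'joints': array([-1.19390851,  0.32182158, -0.07008162,  1.45170846,  0.02261528,
        1.37077961, -0.05690145]), 'dq': array([ 0.00088978,  0.00095761,  0.00076691,  0.0023793 , -0.00090118,
        0.00065936, -0.00092221]), 'tau': array([ 4.82808025e-05, -4.91281736e+01, -4.03738786e-01, -3.12536788e+01,
       -6.39250455e-02,  4.34551982e-02,  1.73414060e-04]), 'position': array([0.23052713, 0.60714461, 0.22144562]), 'tool_rot': array([-5.66657004e-01, -3.08982585e+00,  3.00906484e-03]), 'ft_force': array([-0.95513387, -0.99052716, -0.00995406]), 'moment': array([ 0.01884041, -0.04730254, -0.02143516]), 'opening': 0.0870887612037954}
scene [[422.0887772    0.         314.1005218 ]
 [  0.         422.0887772  208.72787051]
 [  0.           0.           1.        ]] [ 2.06468349  1.10263826 -0.51777889] [-0.31772867 -0.13854299  1.29541477]
left_bar 0.71 [381. 249.  14.  20.]
left_bar 0.5 [363. 133.   9.  26.]
left_bubble 0.42 [357. 273.   7.   2.]
top [[374.46455564   0.         318.73322965]
 [  0.         374.46455564 201.11603525]
 [  0.           0.           1.        ]] [ 2.17643233 -2.20218589  0.0826668 ] [0.0975748  0.45923582 0.84340227]
left_bar 0.74 [182. 295.  31.  27.]
left_bar 0.7 [296. 126.  11.  24.]
left_bubble 0.5 [227. 289.  14.   6.]
left_bubble 0.44 [332. 123.   6.   4.]
```

View pics/scene0.png

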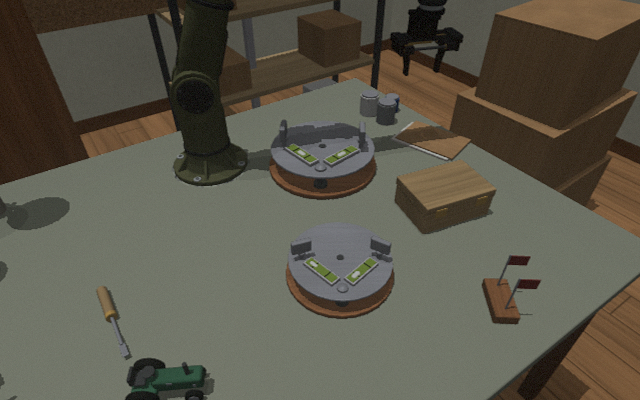

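View pics/top0.png

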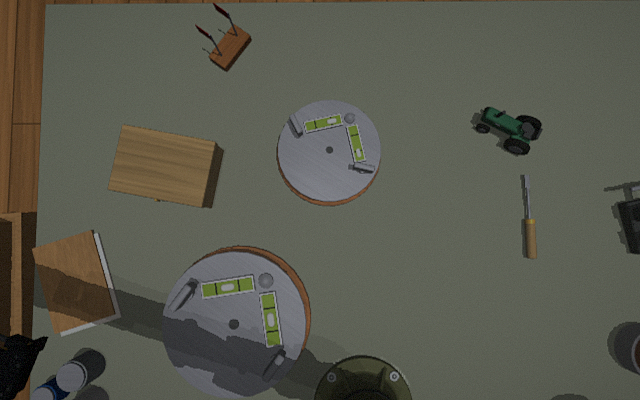

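The small plate is the lower one in the scene view and sits at (330,150) in the top view. Next I'll localise its bars.

```bash
cat > h.py <<'E'
from rig import *
import cv2,numpy as np
from scipy.spatial.transform import Rotation as R
def ray(p,uv):
    Rm=R.from_rotvec(np.ravel(p["rvec"])).as_matrix();t=np.ravel(p["tvec"])
    return -Rm.T@t, Rm.T@np.linalg.solve(p["intrinsics"],[uv[0],uv[1],1.])
def atz(p,uv,z):
    o,d=ray(p,uv); return o+d*(z-o[2])/d[2]
def proj(p,X):
    return cv2.projectPoints(np.array(X,float).reshape(-1,3),np.ravel(p["rvec"]),np.ravel(p["tvec"]),p["intrinsics"],None)[0].reshape(-1,2)
def tri(ps,uvs):
    A=np.zeros((3,3));b=np.zeros(3)
    for p,uv in zip(ps,uvs):
        o,d=ray(p,uv);d/=np.linalg.norm(d);M=np.eye(3)-np.outer(d,d);A+=M;b+=M@o
    return np.linalg.solve(A,b)
E
python3 - <<'E'
from h import *
c=read_camera("top");
im=c["color"][90:215,265:395];cv2.imwrite("pics/t1.png",cv2.resize(im,None,fx=4.6,fy=4.6,interpolation=cv2.INTER_CUBIC))
s=read_camera("scene")
im=s["color"][215:320,275:405];cv2.imwrite("pics/s1.png",cv2.resize(im,None,fx=5,fy=5,interpolation=cv2.INTER_CUBIC))
for p in (c,s):
  for th in ["left_bar","right_bar","left_bubble","right_bubble"]:
    for d in cut_out(th,p):
        m=d["mask"];ys,xs=np.nonzero(m);print(th,d["score"],np.round(d["bbox"]),m.sum(), atz(p,(xs.mean(),ys.mean()),.09 if "bar" in th else .064).round(3))
print(atz(c,(277,152),.054),atz(c,(381,152),.054))
E
```

```text
left_bar 0.91 [183. 296.  29.  27.] 381 [0.263 0.373 0.09 ]
left_bar 0.74 [296. 126.  10.  25.] 168 [0.617 0.141 0.09 ]
right_bar 0.71 [365. 169.  20.  12.] 182 [ 0.524 -0.001  0.09 ]
right_bar 0.54 [273. 365.  19.  30.] 302 [0.12  0.191 0.09 ]
left_bubble 0.56 [228. 288.  16.   5.] 84 [0.276 0.291 0.064]
left_bar 0.89 [381. 247.  22.  25.] 320 [0.623 0.139 0.09 ]
left_bar 0.51 [363. 134.   9.  24.] 162 [0.243 0.39  0.09 ]
right_bar 0.82 [300. 248.  23.  18.] 305 [ 0.53  -0.002  0.09 ]
right_bar 0.56 [286. 133.   9.  25.] 150 [0.108 0.202 0.09 ]
[0.56754045 0.1833366  0.054     ] [ 0.56506647 -0.04668706  0.054     ]
```

```bash
sleep 1
```

```text
(no output)
```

View pics/t1.png

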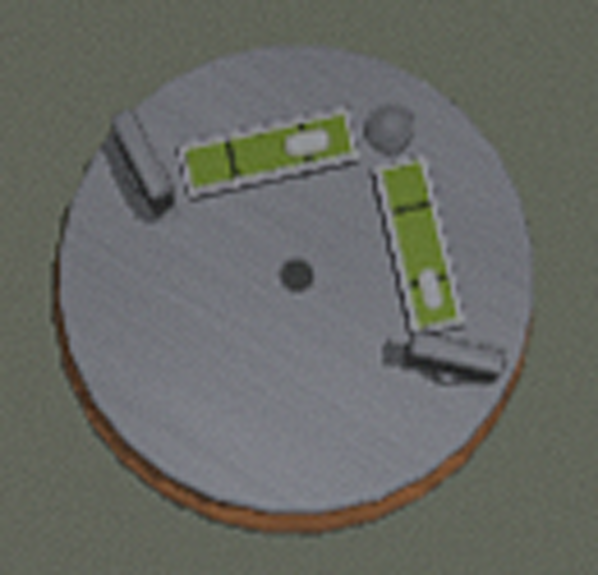

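View pics/s1.png

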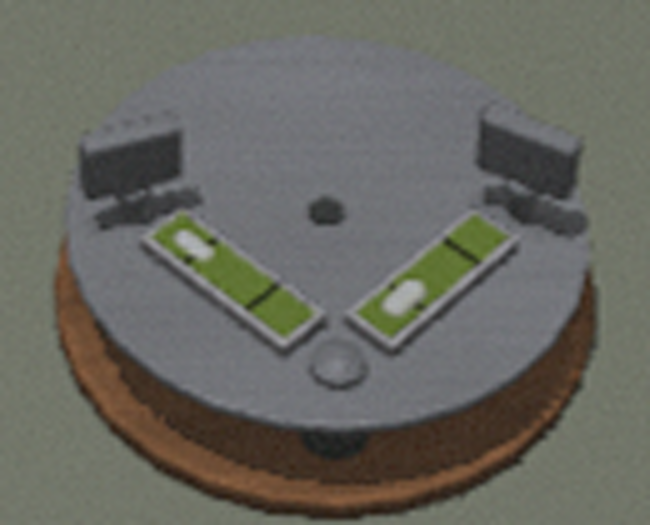

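```bash
python3 - <<'E'
from h import *
c=read_camera("top");s=read_camera("scene")
T=lambda x,y:(265+(x+.5)/4.6-.5,90+(y+.5)/4.6-.5)
S=lambda x,y:(275+(x+.5)/5-.5,215+(y+.5)/5-.5)
for n,a,b in [("L",T(124,118),T(163,192)),("R",T(416,343),T(503,368))]:
    A=atz(c,a,.106);B=atz(c,b,.106);d=A-B;print(n,A.round(4),B.round(4),(A+B)/2,np.linalg.norm(d),np.degrees(np.arctan2(d[1],d[0])))
for n,a,b in [("Ls",S(484,112),S(579,143)),("Rs",S(82,143),S(182,122))]:
    A=atz(s,a,.106);B=atz(s,b,.106);d=A-B;print(n,A.round(4),B.round(4),(A+B)/2,np.linalg.norm(d),np.degrees(np.arctan2(d[1],d[0])))
st=atz(c,T(389,125),.058); print("stud",st, atz(s,S(338,358),.058))
# vials: threshold green / white in both views
for nm,p in (("top",c),("scene",s)):
  im=p["color"].astype(int);g=(im[:,:,1]-im[:,:,0]>45)
  hsv=cv2.cvtColor(p["color"],cv2.COLOR_BGR2HSV)
  n,l,stt,ce=cv2.connectedComponentsWithStats(g.astype(np.uint8))
  for i in range(1,n):
    if stt[i,4]>40: print(nm,ce[i].round(1),stt[i])
E
```

```text
L [0.6341 0.1473 0.106 ] [0.5999 0.1299 0.106 ] [0.61697851 0.13856698 0.106     ] 0.03838353756566547 26.91067249847939
R [0.5298 0.0168 0.106 ] [ 0.518  -0.0221  0.106 ] [ 0.52389725 -0.00262644  0.106     ] 0.04061758548213357 73.17391300342663
Ls [0.603  0.1293 0.106 ] [0.6395 0.1504 0.106 ] [0.62128991 0.13987629 0.106     ] 0.04216555723513954 -149.9763914489436
Rs [ 0.5229 -0.0217  0.106 ] [0.536  0.0198 0.106 ] [ 0.5294556  -0.00093278  0.106     ] 0.043563104773043815 -107.56537588796668
stud [0.64395265 0.0227619  0.058     ] [0.64438672 0.02388349 0.058     ]
top [336.9 118.9] [331 115  10  10  45]
top [321.6 122.6] [315 118  16  10  98]
top [310.  125.2] [306 121   9   9  63]
top [352.8 129.9] [348 125  10  10  69]
top [355.8 142.2] [351 135  11  16 115]
top [359.1 156.1] [355 151   9  10  46]
top [245.2 283.8] [239 278  14  13 143]
top [226.8 286.7] [216 280  23  14 141]
top [208.7 289.5] [203 283  13  14 135]
top [267.7 300.7] [261 294  14  14 147]
top [270.5 319.6] [264 308  14  23 148]
top [273.  337.9] [267 331  13  14 143]
scene [349.5 149.6] [343 146  14  10  55]
scene [333.1 158.1] [326 153  17  10  56]
scene [310.1 158.5] [305 156  11   6  41]
scene [365.3 266.2] [354 259  22  17 131]
scene [321.1 269.7] [313 264  16  12  90]
scene [330.9 277. ] [326 273  11   9  60]
```

```bash
cat > bub.py <<'E'
from h import *
L=np.array([.619,.139]);Rr=np.array([.527,-.002]);ST=np.array([.644,.023])
def bub(p,scale=1,save=None):
    for n,sc in (("left",L),("right",Rr)):
        u=(sc-ST)/np.linalg.norm(sc-ST);v=np.array([-u[1],u[0]]);mid=(sc+ST)/2
        ps=[np.r_[mid+a*u*.06+b*v*.02,.064] for a,b in ((-1,-1),(1,-1),(1,1),(-1,1))]
        src=proj(p,ps).astype(np.float32);dst=np.float32([[0,0],[480,0],[480,160],[0,160]])
        w=cv2.warpPerspective(p["color"],cv2.getPerspectiveTransform(src,dst),(480,160),flags=cv2.INTER_CUBIC)
        if save: cv2.imwrite(f"pics/{save}_{n}.png",w)
        # 4px/mm
        i=w.astype(int); g=i[:,:,1]-i[:,:,0]
        mx=i.max(2);sat=(i.max(2)-i.min(2))
        wm=((mx>150)&(sat<60)).astype(np.uint8);wm[:45]=0;wm[115:]=0
        m=cv2.morphologyEx(wm,cv2.MORPH_OPEN,np.ones((11,11)))
        k,l,st,ce=cv2.connectedComponentsWithStats(m)
        gx=np.nonzero((g>30).sum(0)>30)[0]
        if len(gx): 
            vc=(gx.min()+gx.max())/2
            print(n,"vial c mm",(vc-240)/4,"len",(gx.max()-gx.min())/4,[(round((ce[j][0]-vc)/4,1),st[j][4]/16,st[j][2]/4) for j in range(1,k)])
E
python3 - <<'E'
from bub import *
for n in("top","scene"): bub(read_camera(n),save=n+"v0")
a=[cv2.imread(f"pics/{n}v0_{s}.png") for n in("top","scene") for s in("left","right")]
cv2.imwrite("pics/v0.png",np.vstack(a)[:600])
E
```

```text
left vial c mm 0.5 len 77.5 [(np.float64(-18.2), np.float64(8.25), np.float64(2.75)), (np.float64(-25.6), np.float64(16.375), np.float64(3.5)), (np.float64(-13.5), np.float64(15.625), np.float64(3.75))]
right vial c mm 1.125 len 77.25 [(np.float64(18.8), np.float64(32.625), np.float64(8.0)), (np.float64(27.4), np.float64(19.4375), np.float64(4.75))]
left vial c mm -1.375 len 76.25 [(np.float64(-18.0), np.float64(156.8125), np.float64(19.75))]
right vial c mm -1.375 len 78.25 [(np.float64(22.7), np.float64(119.5625), np.float64(17.75))]
```

View pics/v0.png

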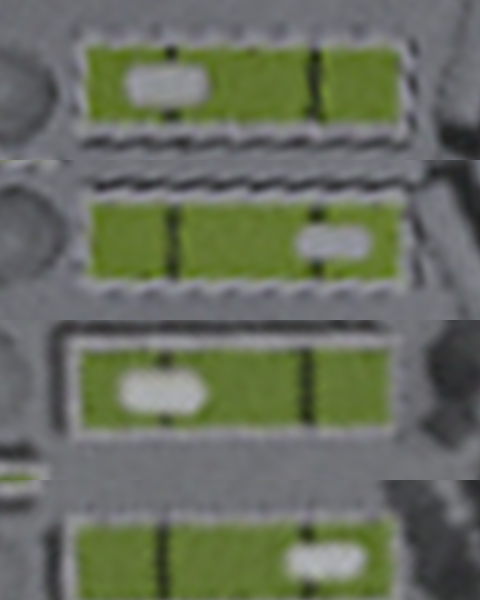

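```bash
cat > go.py <<'E'
from h import *
import sys
def go(x,y,z,jaw):
    s=get_state();M=R.from_rotvec(s["tool_rot"]).as_matrix()
    ang=np.degrees(np.arctan2(M[1,1],M[0,1]))
    zz=np.array([0,0,-1.]);yy=np.array([np.cos(np.radians(jaw)),np.sin(np.radians(jaw)),0]);xx=np.cross(yy,zz)
    G=np.c_[xx,yy,zz]
    w=np.degrees(R.from_matrix(M.T@G).as_rotvec())
    print("t",s["t"],"pos",s["position"].round(4),"jaw",ang.round(1),"q",s["joints"].round(2),"F",s["ft_force"].round(1),"open",s["opening"])
    print("shift cm",(M.T@(np.array([x,y,z])-s["position"])*100).round(2),"turn",w.round(1))
if __name__=="__main__": go(*map(float,sys.argv[1:]))
E
python3 go.py .619 .139 .19 118.5
```

```text
t 1.0 pos [0.2307 0.6077 0.2226] jaw 69.2 q [-1.19  0.32 -0.07  1.45  0.02  1.37 -0.06] F [-0.3 -0.1 -0.3] open 0.08730780097791586
shift cm [-52.93 -30.04   3.26] turn [  0.    0.  -49.3]
```

{"op": "jog_arm", "data": {"steps": [[[-4.4,-2.5,0.2],[0,0,-4],5],[[-8.8,-5,0.5],[0,0,-8],5],[[-13.2,-7.5,0.8],[0,0,-12],5],[[-17.6,-10,1.1],[0,0,-16],5],[[-22,-12.5,1.4],[0,0,-20],5],[[-26.4,-15,1.6],[0,0,-24],5],[[-30.8,-17.5,1.9],[0,0,-28],5],[[-35.2,-20,2.2],[0,0,-32],5]]}}

```text
t: 1.8
position: [0.4865, 0.2984, 0.2012]
tool_rot: [-0.312, 3.125, 0.001]
ft_force: [0.7, 1.3, -0.1]
opening: 0.0504
```

```bash
python3 go.py .619 .139 .16 118.5
```

```text
t 1.8 pos [0.4865 0.2984 0.2012] jaw 101.4 q [-0.71  0.16  0.12  1.69 -0.02  1.29  1.19] F [ 0.7  1.3 -0.1] open 0.05036504114600292
shift cm [ -9.84 -18.24   4.12] turn [  0.    0.1 -17.1]
```

{"op": "jog_arm", "data": {"steps": [[[-2.3,-4.3,0.8],[0,0,-4],5],[[-4.6,-8.6,1.6],[0,0,-8],5],[[-6.9,-12.9,2.4],[0,0,-12],5],[[-9.1,-17,3.3],[0,0,-16],5],[[-9.84,-18.24,4.1],[0,0,-17.1],5],[[-9.84,-18.24,4.1],[0,0,-17.1],5],[[-9.84,-18.24,4.1],[0,0,-17.1],5]]}}

```text
t: 2.5
position: [0.6168, 0.1412, 0.1598]
tool_rot: [0.768, -3.046, -0.002]
ft_force: [0.1, 0.4, -0.3]
opening: 0.0499
```

```bash
python3 - <<'E'
from bub import *
from go import go
go(.619,.139,.08,118.5)
for n in("wrist","top","scene"):
    p=read_camera(n);print(n,p["tvec"])
    if n=="wrist":
        cv2.imwrite("pics/w1.png",p["color"])
        print(proj(p,[[.619,.139,.106],[.634,.147,.106],[.6,.13,.106]]).round())
        print(p["intrinsics"][0])
    for d in cut_out("left_bar",p):
        ys,xs=np.nonzero(d["mask"]);print(n,d["score"],np.round(d["bbox"]),atz(p,(xs.mean(),ys.mean()),.09).round(4))
E
```

```text
t 2.5 pos [0.6168 0.1412 0.1598] jaw 118.3 q [-0.45  0.32  0.22  1.59 -0.07  1.24  1.85] F [ 0.1  0.4 -0.3] open 0.049879423884994355
shift cm [-0.09 -0.31  7.98] turn [ 0.1 -0.  -0.2]
wrist [ 0.16873422 -0.60456509  0.16806438]
[[318. 217.]
 [318. 237.]
 [320. 190.]]
[293.78023267   0.         321.63086725]
wrist 0.78 [321. 212.  18.  59.] [0.6207 0.1404 0.09  ]
top [0.0975748  0.45923582 0.84340227]
top 0.82 [182. 297.  29.  27.] [0.2624 0.3743 0.09  ]
scene [-0.31772867 -0.13854299  1.29541477]
scene 0.61 [380. 248.  18.  19.] [0.6232 0.1389 0.09  ]
scene 0.47 [361. 133.  10.  24.] [0.2428 0.3903 0.09  ]
```

View pics/w1.png

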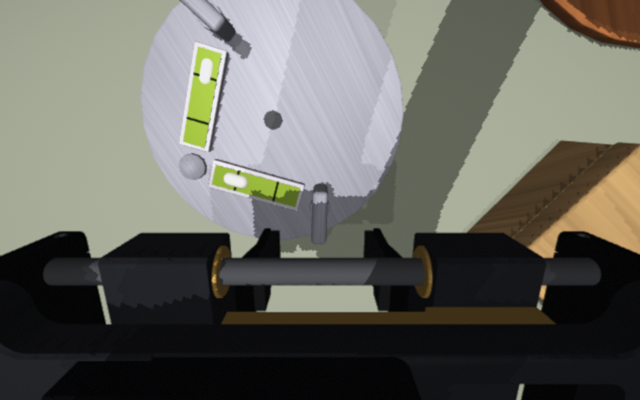

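The wrist view shows the left bar upright at column 320, centred between the fingers (272 and 375), so it is aligned. Next: descend, grip, check.

{"op": "jog_arm", "data": {"steps": [[[-0.2,-0.3,3],[0,0,0],5],[[-0.2,-0.3,6],[0,0,0],5],[[-0.2,-0.3,8.2],[0,0,0],5],[[-0.2,-0.3,8.2],[0,0,0],5],[[-0.2,-0.3,8.2],[0,0,0],5]], "newtons": 20}}

```text
t: 3.3
position: [0.6206, 0.139, 0.0785]
tool_rot: [-0.769, 3.046, 0.0]
ft_force: [-0.4, -0.1, 0.6]
opening: 0.0502
```

{"op": "jog_arm", "data": {"steps": [[[0,0,0],[0,0,0],2.5],[[0,0,0],[0,0,0],1.8],[[0,0,0],[0,0,0],1.2],[[0,0,0],[0,0,0],0.5],[[0,0,0],[0,0,0],0.5],[[0,0,0],[0,0,0],0.5]], "newtons": 30}}

```text
t: 3.9
position: [0.6197, 0.1404, 0.0782]
tool_rot: [0.769, -3.045, -0.004]
ft_force: [-2.0, 2.8, 1.8]
opening: 0.0117
```

```bash
python3 - <<'E'
from bub import *
from go import go
go(.62,.1395,.078,118.5)
p=read_camera("scene");bub(p,save="s2")
cv2.imwrite("pics/s2.png",cv2.resize(p["color"][200:330,260:420],None,fx=4.5,fy=4.5))
E
```

```text
t 3.9 pos [0.6197 0.1404 0.0782] jaw 118.4 q [-0.43  0.4   0.21  1.66 -0.1   1.1   1.87] F [-2.   2.8  1.8] open 0.01165166822817515
shift cm [ 0.02 -0.1   0.02] turn [ 0.2 -0.  -0.1]
left vial c mm -2.0 len 75.5 [(np.float64(-21.9), np.float64(105.125), np.float64(13.0))]
right vial c mm -1.5 len 78.5 [(np.float64(22.7), np.float64(161.25), np.float64(19.75))]
```

View pics/s2.png

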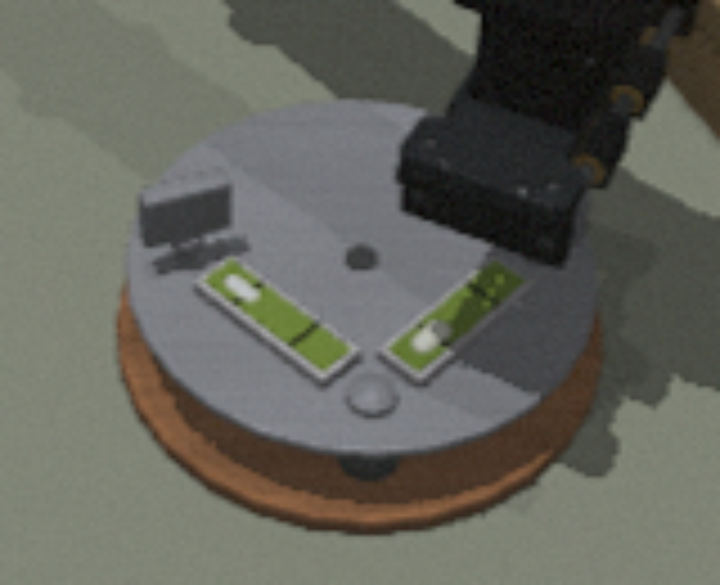

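Gripped; the opening is 11.7 mm. Next, turn the left screw 56° clockwise (tool +z points down).

{"op": "jog_arm", "data": {"steps": [[[0,0,0],[0,0,6],0.5],[[0,0,0],[0,0,12],0.5],[[0,0,0],[0,0,18],0.5],[[0,0,0],[0,0,24],0.5],[[0,0,0],[0,0,30],0.5],[[0,0,0],[0,0,36],0.5],[[0,0,0],[0,0,36],0.5]], "newtons": 40}}

```text
t: 4.65
position: [0.6197, 0.1404, 0.0781]
tool_rot: [-0.209, -3.133, -0.003]
ft_force: [-4.1, 3.2, 4.0]
opening: 0.0113
```

```bash
python3 - <<'E'
from bub import *
from go import go
go(.62,.1395,.078,62.5)
p=read_camera("scene");bub(p,save="s3")
cv2.imwrite("pics/s3.png",cv2.resize(p["color"][200:330,260:420],None,fx=4.5,fy=4.5))
E
```

```text
t 4.65 pos [0.6197 0.1404 0.0781] jaw 82.4 q [-0.52  0.4   0.32  1.66 -0.14  1.1   1.28] F [-4.1  3.2  4. ] open 0.011267356677400012
shift cm [-0.04 -0.08  0.01] turn [ 0.1 -0.1 19.9]
left vial c mm -2.0 len 75.5 []
right vial c mm -1.5 len 78.5 [(np.float64(22.8), np.float64(167.1875), np.float64(20.25))]
```

View pics/s3.png

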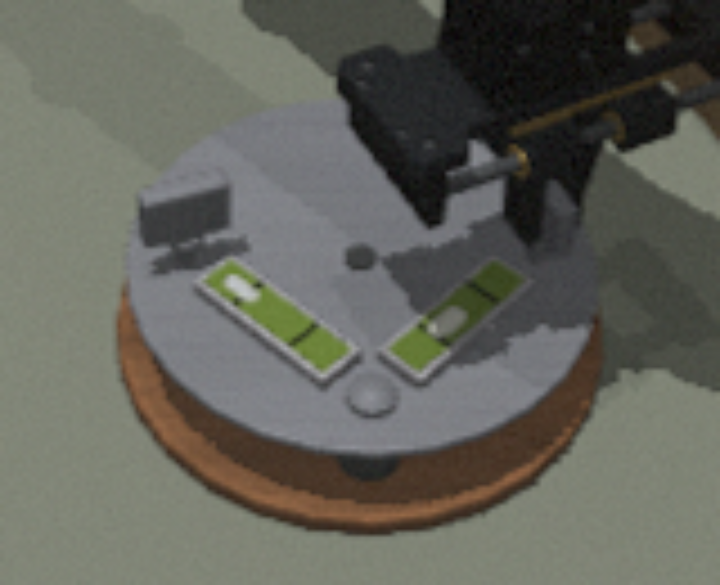

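```bash
python3 - <<'E'
import cv2,numpy as np
cv2.imwrite("pics/c3.png",np.vstack([cv2.imread(f) for f in("pics/scenev0_left.png","pics/s2_left.png","pics/s3_left.png")]))
E
```

```text
(no output)
```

View pics/c3.png

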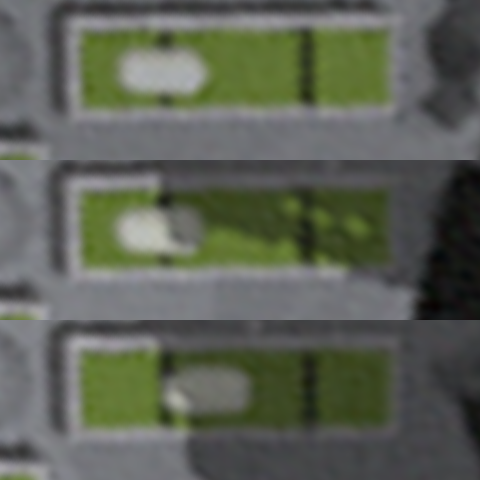

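The left bubble moved 11 mm, as predicted, with about 7 mm left, or roughly 22°.

{"op": "jog_arm", "data": {"steps": [[[0,0,0],[0,0,6],0.5],[[0,0,0],[0,0,12],0.5],[[0,0,0],[0,0,18],0.5],[[0,0,0],[0,0,22],0.5],[[0,0,0],[0,0,22],0.5],[[0,0,0],[0,0,22],5],[[0,0,0],[0,0,22],5],[[0,0,0],[0,0,22],5]]}}

```text
t: 5.5
position: [0.6209, 0.1374, 0.0778]
tool_rot: [0.805, 3.036, -0.001]
ft_force: [-0.6, -0.1, -0.3]
opening: 0.0284
```

{"op": "jog_arm", "data": {"steps": [[[0,0,0],[0,0,0],5],[[0,0,-4],[0,0,0],5],[[0,0,-8],[0,0,0],5],[[0,0,-8],[0,0,0],5]]}}

```text
t: 5.9
position: [0.6246, 0.1386, 0.1644]
tool_rot: [0.803, 3.027, 0.009]
ft_force: [1.4, 0.6, 1.2]
opening: 0.0488
```

```bash
python3 - <<'E'
from bub import *
from go import go
go(.526,-.002,.16,-17)
p=read_camera("scene");bub(p,save="s4")
cv2.imwrite("pics/s4.png",np.vstack([cv2.imread(f) for f in("pics/s4_left.png","pics/s4_right.png")]))
E
```

```text
t 5.9 pos [0.6246 0.1386 0.1644] jaw 60.3 q [-0.59  0.34  0.41  1.58 -0.14  1.24  0.9 ] F [1.4 0.6 1.2] open 0.04878923143330804
shift cm [  1.6  -17.1    0.29] turn [ 0.7  0.1 77.3]
left vial c mm -1.625 len 76.25 [(np.float64(-0.6), np.float64(156.0), np.float64(19.25))]
right vial c mm -1.375 len 78.75 [(np.float64(22.9), np.float64(163.8125), np.float64(20.0))]
```

View pics/s4.png

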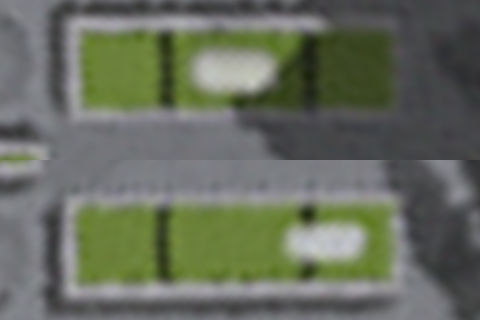

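The left bubble is now centred, at 234 with its lines at 166 and 310. Next is the right screw.

{"op": "jog_arm", "data": {"steps": [[[0.2,-2.1,0],[0,0,7.7],5],[[0.4,-4.2,0],[0,0,15.4],5],[[0.6,-6.4,0.1],[0,0,23.1],5],[[0.8,-8.5,0.1],[0,0,30.8],5],[[1,-10.7,0.2],[0.3,0,38.5],5],[[1.2,-12.8,0.2],[0.5,0,46.2],5],[[1.4,-15,0.3],[0.6,0,54],5],[[1.6,-17.1,0.3],[0.7,0,62],5]]}}

```text
t: 6.75
position: [0.5205, -0.0031, 0.1535]
tool_rot: [-2.257, -2.179, 0.021]
ft_force: [-0.8, -0.2, 0.2]
opening: 0.0498
```

```bash
python3 go.py .5265 -.0015 .16 -17
```

```text
t 6.75 pos [ 0.5205 -0.0031  0.1535] jaw -2.0 q [-0.62  0.11  0.61  1.87 -0.06  1.2  -0.03] F [-0.8 -0.2  0.2] open 0.04975421107927591
shift cm [ 0.18  0.59 -0.66] turn [-0.6  0.5 15. ]
```

{"op": "jog_arm", "data": {"steps": [[[0.1,0.3,-0.3],[0,0,8],5],[[0.1,0.3,-0.3],[0,0,15],5],[[0.1,0.3,-0.3],[0,0,15],5],[[0.1,0.3,-0.3],[0,0,15],5]]}}

```text
t: 7.15
position: [0.5244, -0.0012, 0.157]
tool_rot: [-2.516, -1.878, 0.02]
ft_force: [1.2, -0.2, -0.3]
opening: 0.0499
```

```bash
python3 - <<'E'
from bub import *
from go import go
go(.5265,-.0015,.078,-17)
for n in("wrist","scene"):
    p=read_camera(n)
    if n=="wrist": cv2.imwrite("pics/w5.png",p["color"])
    for d in cut_out("right_bar",p):
        ys,xs=np.nonzero(d["mask"]);print(n,d["score"],np.round(d["bbox"]),atz(p,(xs.mean(),ys.mean()),.09).round(4))
E
```

```text
t 7.15 pos [ 0.5244 -0.0012  0.157 ] jaw -16.5 q [-0.63  0.11  0.62  1.86 -0.06  1.2  -0.28] F [ 1.2 -0.2 -0.3] open 0.04985040555256257
shift cm [0.1  0.28 7.9 ] turn [-0.5  0.5  0.5]
wrist 0.96 [325. 211.  21.  62.] [ 0.5279 -0.0026  0.09  ]
scene 0.52 [303. 250.  25.  20.] [ 0.5299 -0.0026  0.09  ]
```

View pics/w5.png

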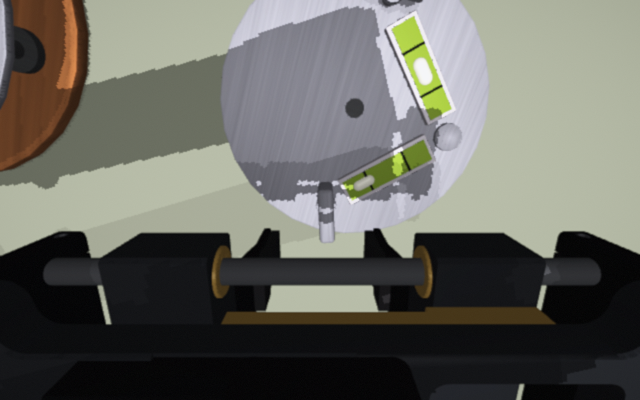

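The wrist view has the right bar upright at (326,212), centred between the fingers, and the left bubble sits between its lines at (423,70). Descend and grip.

{"op": "jog_arm", "data": {"steps": [[[0.1,0.3,3],[0,0,0],5],[[0.1,0.3,6],[-0.5,0.5,0.5],5],[[0.1,0.3,7.9],[-0.5,0.5,0.5],5],[[0.1,0.3,7.9],[-0.5,0.5,0.5],5],[[0.1,0.3,7.9],[-0.5,0.5,0.5],5]], "newtons": 30}}

```text
t: 7.85
position: [0.5276, -0.0016, 0.0791]
tool_rot: [2.528, 1.865, 0.001]
ft_force: [0.4, -0.2, 0.2]
opening: 0.0501
```

{"op": "jog_arm", "data": {"steps": [[[0,0,0],[0,0,0],2.5],[[0,0,0],[0,0,0],1.8],[[0,0,0],[0,0,0],1.2],[[0,0,0],[0,0,0],0.5],[[0,0,0],[0,0,0],0.5],[[0,0,0],[0,0,0],0.5]]}}

```text
t: 8.45
position: [0.5274, -0.0014, 0.079]
tool_rot: [2.528, 1.865, 0.001]
ft_force: [-0.5, -0.6, 0.8]
opening: 0.0122
```

{"op": "jog_arm", "data": {"steps": [[[0,0,0],[0,0,-6],0.5],[[0,0,0],[0,0,-12],0.5],[[0,0,0],[0,0,-18],0.5],[[0,0,0],[0,0,-24],0.5],[[0,0,0],[0,0,-30],0.5],[[0,0,0],[0,0,-36],0.5],[[0,0,0],[0,0,-36],0.5]], "newtons": 40}}

```text
t: 9.15
position: [0.5268, -0.0014, 0.0789]
tool_rot: [-1.827, -2.554, -0.0]
ft_force: [-2.7, 0.6, 3.9]
opening: 0.0118
```

```bash
python3 - <<'E'
from bub import *
from go import go
go(.527,-.002,.078,50)
p=read_camera("scene");bub(p,save="s6")
cv2.imwrite("pics/s6.png",np.vstack([cv2.imread(f) for f in("pics/s6_left.png","pics/s6_right.png")]))
E
```

```text
t 9.15 pos [ 0.5268 -0.0014  0.0789] jaw 18.8 q [-0.54  0.2   0.54  1.94 -0.12  1.04  0.38] F [-2.7  0.6  3.9] open 0.01182303721121833
shift cm [-0.07 -0.    0.09] turn [ -0.   -0.  -31.2]
left vial c mm -0.75 len 78.0 [(np.float64(-0.7), np.float64(201.9375), np.float64(21.5))]
right vial c mm -1.875 len 75.25 [(np.float64(6.1), np.float64(14.5625), np.float64(4.25))]
```

View pics/s6.png

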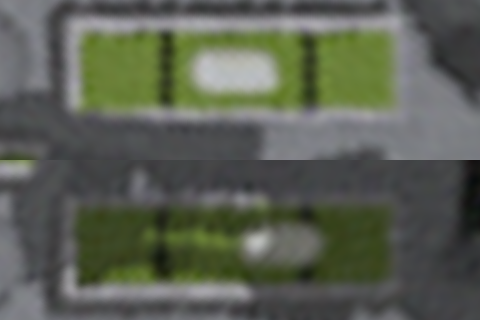

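About 10.8 mm is left, or roughly 34°.

{"op": "jog_arm", "data": {"steps": [[[0,0,0],[0,0,-6],0.5],[[0,0,0],[0,0,-12],0.5],[[0,0,0],[0,0,-18],0.5],[[0,0,0],[0,0,-24],0.5],[[0,0,0],[0,0,-30],0.5],[[0,0,0],[0,0,-34],0.5],[[0,0,0],[0,0,-34],0.5],[[0,0,0],[0,0,-34],0.5]]}}

```text
t: 10.0
position: [0.5264, -0.0017, 0.0789]
tool_rot: [-1.005, -2.975, 0.001]
ft_force: [-4.9, 0.3, 5.6]
opening: 0.0117
```

{"op": "jog_arm", "data": {"steps": [[[0,0,0],[0,0,0],5],[[0,0,0],[0,0,0],5],[[0,0,0],[0,0,0],5],[[0,0,0],[0,0,0],5],[[0,0,-4],[0,0,0],5],[[0,0,-8],[0,0,0],5],[[0,0,-12],[0,0,0],5],[[0,0,-12],[0,0,0],5]]}}

```text
t: 10.8
position: [0.5311, -0.0015, 0.2048]
tool_rot: [0.999, 2.968, 0.009]
ft_force: [0.3, 0.9, 0.1]
opening: 0.0497
```

```bash
python3 - <<'E'
from bub import *
from go import go
go(.527,-.002,.2,50)
p=read_camera("scene");bub(p,save="s7")
cv2.imwrite("pics/s7.png",np.vstack([cv2.resize(p["color"][200:330,260:420],(480,390))]+[cv2.imread(f)[:100+60*0] for f in("pics/s7_left.png","pics/s7_right.png")]))
p=read_camera("wrist");cv2.imwrite("pics/w7.png",p["color"])
E
```

```text
t 10.8 pos [ 0.5311 -0.0015  0.2048] jaw 52.8 q [-0.51  0.06  0.48  1.8  -0.03  1.28  0.91] F [0.3 0.9 0.1] open 0.0497446486264795
shift cm [ 0.3  -0.29  0.47] turn [0.5 0.4 2.8]
left vial c mm -0.875 len 77.75 [(np.float64(-0.8), np.float64(192.5), np.float64(20.5))]
right vial c mm -2.5 len 76.5 [(np.float64(2.1), np.float64(167.25), np.float64(19.5))]
```

View pics/s7.png

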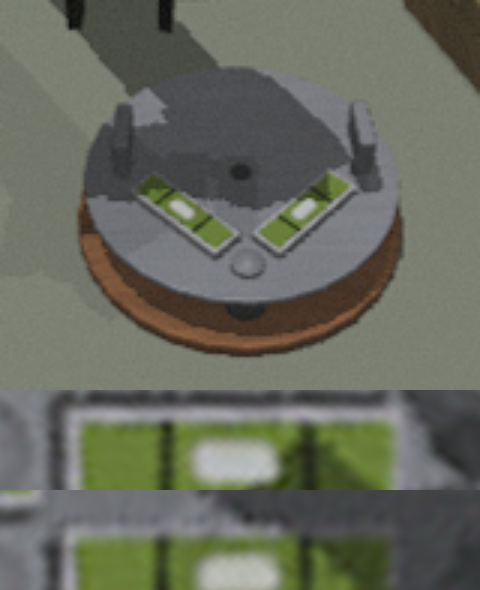

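View pics/w7.png

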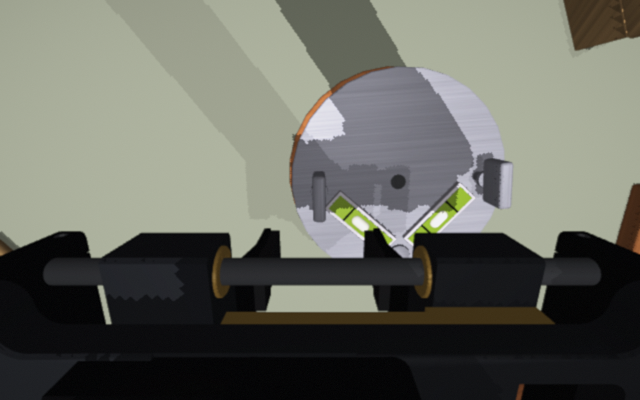

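Both bubbles sit within about 1 mm of centre and the gripper is clear of the screws, so I'll hand in.

```bash
python3 -c "
from rig import *
s=get_state();print(s['t'],abs(s['dq']).max());print(job_done())"
```

```text
10.9 0.04512291534822694
the job is handed in; nothing more can be done
None
```

I levelled the smaller plate and handed the job in at about 11 s of robot time. The hand-in gives no verdict. I turned the left screw about 58° clockwise and the right screw about 70° anticlockwise, then opened the fingers and lifted the gripper clear.

- **Bubbles:** In the last scene picture the left bubble read about −1 mm and the right about +0.6 mm from midway between its lines, both well inside the 6 mm limit.
- **Disagreement:** My automatic check, which measures from the vial's edges, put the right bubble at +2.1 mm. Shadow at the end of that vial probably skewed it, and it is within the limit either way.
- **Letting go:** The gripper was open and about 0.1 m above the bars, with wrist force readings at noise level. Readings taken during the moves never exceeded about 8 N. The arm still had a small leftover motion (at most 0.045 rad/s) when I handed in.

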